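# Start the hot-glue station with its switch key and keypad

### The arm

A 6-joint arm with a two-finger parallel gripper is mounted at the origin on the work surface. World frame = base frame: x ahead of the robot, y to its left, z up, the work surface at z = 0. Lengths are in m, angles in rad, forces in N, time in s.
With the tool pointing down it reaches from about 0.25 to 0.725 m from the base axis. Payload 4 kg.
Tool frame: the origin (TCP) lies between the finger pads; the fingertips stand 25 mm ahead of it and the grasp point (between the pads) lies 6 mm ahead of it (tip_reach is the distance from the TCP to the fingertips, in m); z points along the fingers, y is the line along which they close (so a half turn about z gives the same grasp; the last joint's range is limited). The gripper opens to 85 mm and grips with 20 to 120 N. Pads are 22 mm wide; open, the fingers measure 114 mm over their backs; the gripper's body (76 mm by 85 mm) begins 54 mm behind the grasp point. The pads swing forward as they close: fully open they stand 13 mm farther back than shut.
Start: joints at [1.14, 0.241, 0.005, 1.335, 0, 1.571], TCP at [0.209, 0.454, 0.256] pointing down, gripper open.
Joint ranges: [-2.72, 2.72], [-1.05, 1.87], [-1.09, 1.28], [-1.99, 2.15], [-1.42, 1.44], [-3.14, 3.14]. Speed limits (rad/s): [2.79, 2.79, 3.14, 3.14, 3.14, 3.14].

### API

Orientations are given as a unit quaternion [w, x, y, z].
In Python, from plant import * gives the robot as it stands.
- The arm moves only by the tool arm_command, never from a script. Its argument "rows" is a list of rows, each a list of 2 entries, a list of its own where there are three numbers: the shift along the tool's x, y, z scaled (see below), then the turn about the tool's z scaled (see below). In form: [[[tx, ty, tz], twist], ...]. A call has 1 to 20 rows; each row shifts and turns the commanded pose from where the row before left it, along the tool's axes as they then stand; what a row does not reach is not made up. The controller multiplies each number of a shift by 750 mm and each number of a turn by 0.1 rad. A row lasts 1/10 s, in which the tool goes at most 50 mm and 8.59 degrees, less where a joint would pass 70% of its speed; a pose out of reach is approached as far as the arm can. A call with a number of a shift or a turn outside -1 to 1 is refused whole. A call with a gripper value outside its range is refused whole. "fingers" is the gripper command: -1 is shut, 1 is fully open, values between are in proportion, set as the call begins (left out, the last holds). The fingers move at their own pace and stop on an object; "squeeze" is the grip in N (left out, the last holds). Time passes only in rows, so rows that do not move let the fingers close. It gives the time, the measured TCP pose, the force, the opening and the grip force at its end, in the units of the state.
- get_state(): the state, without advancing time (a new reading comes with each control period).
- snapshot(name): name is "side" or "top"; returns (picture, depth): 384x512x3 uint8, red, green, blue; 384x512 float32, m along the optical axis (not along the pixel's ray), 0 where there is no reading.
- calibration(name): a dict with "vertical_fov" (degrees; the focal length in pixels is half the picture's height over the tangent of half this angle, whatever the lens; pixels are square), "cx", "cy" (the principal point, pixels), "eye" and "orientation" of the camera in the world. Camera axes: x right, y up, looking along -z (the intrinsics and any distortion apply to the point x, -y, -z); pixel columns grow to the right and rows downward; lengths in m; the calibration is good to about 2 mm. A picture is of the moment at which its call begins. calibration takes no time and is no camera call.
- finish_job(): hands the job in; it is judged then, once.
The state is a dict: "t": time; "joints": joint angles; "joint_velocities": joint speeds; "joint_efforts": joint torques, N m; "eef_pos": TCP position; "ee_rot": TCP orientation; "force": force on the tool from outside, world axes, zero at the start; "torque": the same for the moment, N m; "width": finger opening in m; "finger_force": force on a finger pad.
Only numpy, scipy, OpenCV 4.12 (cv2) and the standard library are available. Lean on these libraries where they do the work, as an engineer would, in place of code of your own. Each camera call takes 0.05 s, during which the arm holds its last target. There are 200 camera calls.

### The job

Switch on the glue station: take the switch key from its wooden stand, push it fully into the slot of the lock box turret, turn it clockwise (seen from above) to its stop and leave it there. Then press the three keys gently, never over 25 N, one at a time - first the round one, then the square one, then the long bar - holding each fully down for a moment and letting it spring up before the next. Press no key before the lock is on, and leave the white house, the glue gun and the pine cone where they are.

Things in the scene. Friction and masses are not known exactly. Their poses are not given: they have to be found in the camera images.
- round_key_unit: Grey unit, 84 x 84 mm, with a black cap: a disc 56 mm across. Origin: centre of its underside. Its top face slopes 20 degrees down to its -x side: outward normal (-0.342, 0, 0.940), face centre (-0.004, 0, 0.045) in the unit's frame. The cap is centred on that normal; its top is 27 to 41 mm from the face, different in each unit (screwed stem): feel for it.
- square_key_unit: Grey unit, 84 x 84 mm, with a black cap: a square of 50 x 50 mm. Origin: centre of its underside. Its top face slopes 20 degrees down to its -x side: outward normal (-0.342, 0, 0.940), face centre (-0.004, 0, 0.045) in the unit's frame. The cap is centred on that normal; its top is 27 to 41 mm from the face, different in each unit (screwed stem): feel for it.
- bar_key_unit: Grey unit, 84 x 84 mm, with a black cap: a bar 26 (x) x 76 (y) mm. Origin: centre of its underside. Its top face slopes 20 degrees down to its -x side: outward normal (-0.342, 0, 0.940), face centre (-0.004, 0, 0.045) in the unit's frame. The cap is centred on that normal; its top is 27 to 41 mm from the face, different in each unit (screwed stem): feel for it.
- round_key (a joint): How far the round cap is pressed in along the face normal, m: 0 up, 0.012 fully down. It springs back; about 3 N starts it, 10 N holds it fully down, against a rubber stop.
- square_key (a joint): How far the square cap is pressed in along the face normal, m: 0 up, 0.012 fully down. It springs back; about 3 N starts it, 10 N holds it fully down, against a rubber stop.
- bar_key (a joint): How far the bar cap is pressed in along the face normal, m: 0 up, 0.012 fully down. It springs back; about 3 N starts it, 10 N holds it fully down, against a rubber stop.
- station: Grey plinth 130 x 300 x 15 mm, fixed, under the three key units, which stand in a row along its y, 98 mm apart, in any order. Origin: centre of its underside.
- lock: Grey lock box 90 x 90 x 30 mm, fixed to the table; on it turns the steel turret. Origin: centre of its underside.
- slot_mouth (a point): Centre of the slot's mouth in the flat top of the turret (46 x 46 mm block, top 68 mm above the table), on the turning axis. It turns with the turret: z up, x along the slot. The slot is 22.5 x 10.5 mm, 32 mm deep, with 2 mm chamfered edges; the key fits either way round.
- turret (a joint): Turret angle, rad: 0 off, grows clockwise seen from above, stop at 1.2 (on). Stays where it is left; may start up to 0.2.
- stand: Wooden block 100 x 75 x 40 mm, fixed, whose slot (24 x 12 mm, loose) holds the switch key upright. Origin: centre of its underside.
- switch_key: Switch key, 76 mm tall, 80 g, upright. Origin: centre of the lower end of its steel blade; z up. Blade 20 (x) x 8 (y) mm, 28 mm long; above it a shoulder 30 x 16 mm from 28 to 34 mm; above that a flat black grip 52 (x) x 10 (y) mm from 34 to 76 mm. Fully home, the shoulder rests on the turret.
- house: White wooden toy house, 66 x 80 mm, 95 mm tall, bystander. Origin: centre of its underside.
- glue_gun: Black cordless glue gun lying on its side, 180 x 130 x 45 mm, bystander. Origin: under the middle of its barrel.
- pine_cone: Brown pine cone, 64 mm tall, 60 mm across, standing, bystander. Origin: centre of its underside.
Things that resemble listed ones, but are neither listed nor needed, are in the scene too. There is more than one size of the switch_key; the job needs the larger.

How it is judged:
By the outcome, as a careful person would: the job done as asked, in the order asked, and still so for the second after the job is handed in, with the robot touching nothing.
It also fails if it takes over 72 s, if anything falls off the work surface, if the arm or the gripper's body presses on something with over 40 N, if the wrist force passes 120 N, or if a joint passes its speed limit or range.

## Working session

There is one attempt and no reset: what is moved stays moved. The work goes in short steps, Python scripts to look and compute and a tool call to move; the robot and the scene stay as the last step left them, time stands still between calls to the robot, and variables do not carry over. Pictures are saved under pics/ and viewed, at most 10 in all, crops included, and the job is handed in when it is done.

Besides the shell and the picture viewer there is one more tool, called after "Emit:" as a command line: name --argument value ..., lists and objects as JSON in quotes. arm_command: Moves the arm, as the interface text tells. Its arguments: {"type":"object","properties":{"rows":{"type":"array"},"fingers":{"type":"number"},"squeeze":{"type":"number"}},"required":["rows"]}

```bash
ls; mkdir -p pics; cat > h.py <<'E'
from plant import *
import numpy as np, cv2
from scipy.spatial.transform import Rotation as R
def rot(q): return R.from_quat([q[1],q[2],q[3],q[0]])
E
python3 - <<'E'
from h import *
for n in("top","side"):
    p,d=snapshot(n); c=calibration(n); print(n,c)
    cv2.imwrite(f"pics/{n}0.png",cv2.cvtColor(p,cv2.COLOR_RGB2BGR)); np.savez(f"{n}0.npz",p=p,d=d)
s=get_state(); print(s)
E
```

```text
pics
top {'vertical_fov': 44.869340445240674, 'cx': 257.0205530336344, 'cy': 184.02962205223005, 'eye': array([ 0.39862944, -0.02143472,  1.29838099]), 'orientation': array([-0.70023979, -0.04780422,  0.0490193 ,  0.71061671])}
side {'vertical_fov': 50.6827344118351, 'cx': 260.6890169558669, 'cy': 191.68444392323903, 'eye': array([ 0.46806023, -0.86279013,  0.57723431]), 'orientation': array([ 0.86809836,  0.49402106, -0.0299722 , -0.03808008])}
{'t': 0.1, 'joints': array([1.14002732e+00, 2.41356918e-01, 3.85548631e-03, 1.33519985e+00,
       8.65588351e-07, 1.57083140e+00]), 'joint_velocities': array([ 0.00066059, -0.00216731,  0.00279334, -0.00052068, -0.00270426,
       -0.00215134]), 'joint_efforts': array([-4.03936008e-05, -3.73137975e+01,  2.53009415e+01,  1.08228347e-02,
       -8.07832726e-05, -5.62984880e-06]), 'eef_pos': array([0.20856751, 0.45385011, 0.25549098]), 'ee_rot': array([-2.03972368e-04,  2.13740097e-01,  9.76890098e-01, -9.30378521e-04]), 'force': array([-0.25625007,  0.13857506, -0.00380453]), 'torque': array([ 0.00742856, -0.01633489, -0.00423539]), 'finger_force': 0.0, 'width': 0.08531154635864874}
```

View pics/top0.png

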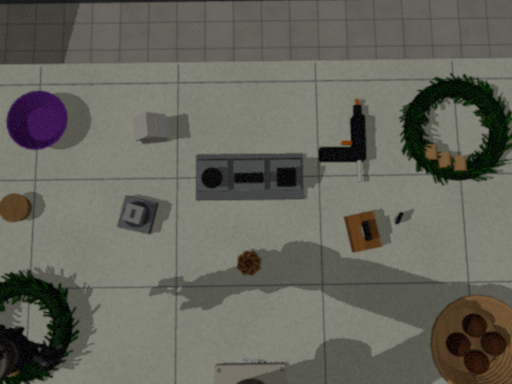

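View pics/side0.png

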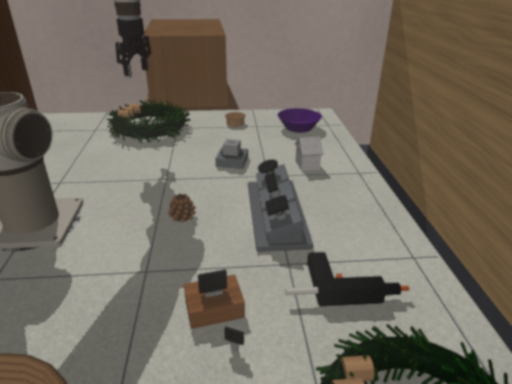

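The top view shows the stand with the key at (367,231), the smaller decoy key at (399,217), the lock at (137,213), and the station at (249,177) with round, bar and square caps from left to right. It also shows the house at (153,127), the cone at (249,263) and the gun at (350,145). In the side view the large key stands in the wooden block at (213,283).

```bash
cat >> h.py <<'E'
def cloud(n,d):
    c=calibration(n); h,w=d.shape; f=h/2/np.tan(np.radians(c['vertical_fov'])/2)
    v,u=np.mgrid[:h,:w]
    P=np.stack([(u-c['cx'])/f*d,-(v-c['cy'])/f*d,-d],-1)
    return (rot(c['orientation']).apply(P.reshape(-1,3))+c['eye']).reshape(h,w,3)
def rect(W,m):
    r=cv2.minAreaRect((W[m][:,:2]*1000).astype(np.float32)); b=r[1]
    return np.round(r[0],1),np.round(b,1),round(r[2],1),m.sum(),"medz",round(float(np.median(W[m][:,2]))*1000,1)
E
python3 - <<'E'
from h import *
z=np.load("top0.npz");p,d=z['p'],z['d'];W=cloud("top",d);np.save("W.npy",W)
print("table z",W[300,200],W[240,320])
def roi(u0,v0,u1,v1,lo,hi):
    m=np.zeros(d.shape,bool);m[v0:v1,u0:u1]=1
    return m&(W[...,2]>lo)&(W[...,2]<hi)&(d>0)
for n,a in dict(stand=(335,200,390,260,.03,.05),key=(335,200,390,260,.085,.2),smallkey=(392,205,410,228,.015,.2),lockbox=(110,185,165,240,.022,.04),turret=(110,185,165,240,.058,.08),
  plinth=(185,140,315,210,.008,.03),house=(125,105,185,150,.06,.12),cone=(230,245,270,280,.01,.1),gun=(315,90,372,185,.01,.1)).items():
    m=roi(*a); print(n,rect(W,m),"maxz",W[m][:,2].max().round(4))
for n,(u,v) in dict(round=(212,177),bar=(249,178),square=(287,177)).items():
    m=roi(u-17,v-17,u+17,v+17,.06,.2)&(p.sum(-1)<120); print(n,rect(W,m),W[m].mean(0).round(4))
i=[cv2.cvtColor(cv2.resize(p[a:a+56,b:b+64],None,fx=6,fy=6,interpolation=cv2.INTER_CUBIC),cv2.COLOR_RGB2BGR) for a,b in((186,106),(203,338))]
cv2.imwrite("pics/crop1.png",np.hstack(i))
E
```

```text
table z [ 0.26094146  0.13512709 -0.00066945] [ 0.418443   -0.19719651  0.0007065 ]
stand (array([ 439.3, -311.7]), array([99.9, 77.1]), 11.1, np.int64(924), 'medz', 40.4) maxz 0.0499
key (array([ 439.6, -311.1]), array([50.4,  9.7]), 11.2, np.int64(70), 'medz', 88.1) maxz 0.0926
smallkey (array([ 474.4, -407.8]), array([ 8.2, 34.4]), 67.6, np.int64(69), 'medz', 45.9) maxz 0.054
lockbox (array([494.1, 303.7]), array([91.7, 89.9]), 76.7, np.int64(749), 'medz', 31.5) maxz 0.0397
turret (array([494.2, 304. ]), array([47.2, 45.7]), 73.4, np.int64(288), 'medz', 68.8) maxz 0.0777
plinth (array([ 6.155e+02, -5.000e-01]), array([170. , 315.5]), 0.2, np.int64(1971), 'medz', 15.4) maxz 0.0242
house (array([729.6, 264.2]), array([67.4, 90.3]), 6.1, np.int64(782), 'medz', 78.5) maxz 0.1007
cone (array([359. ,  -0.7]), array([64.6, 63.4]), 40.4, np.int64(466), 'medz', 46.9) maxz 0.0675
gun (array([ 697.3, -302.5]), array([144.2, 208.3]), 57.9, np.int64(1429), 'medz', 36.0) maxz 0.0514
round (array([587.4,  93. ]), array([52.9, 56.5]), 88.7, np.int64(340), 'medz', 94.0) [0.584  0.0934 0.0937]
bar (array([585.3,  -3.4]), array([31.7, 74.6]), 0.3, np.int64(288), 'medz', 99.0) [ 0.5817 -0.0039  0.0986]
square (array([ 585.6, -102. ]), array([53.8, 50.5]), 1.1, np.int64(354), 'medz', 95.9) [ 0.5831 -0.1013  0.0953]
```

View pics/crop1.png

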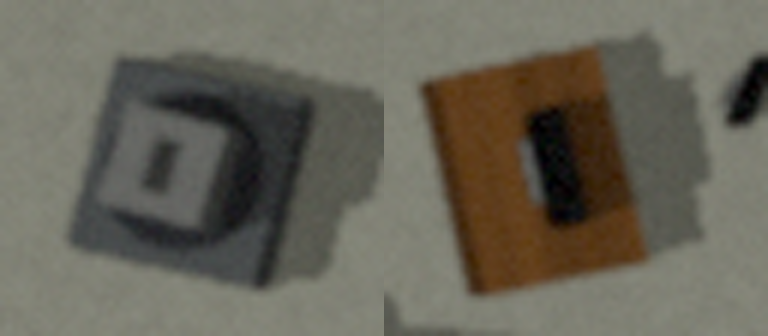

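Emit:
arm_command --rows '[[[0,0,0],-0.9],[[0,0,0],-0.9],[[0,0,0],0]]'

```text
t: 0.4
eef_pos: [0.2087, 0.454, 0.2558]
ee_rot: [-0.0, 0.125, 0.992, -0.001]
force: [-0.2, 0.1, 0.5]
width: 0.0855
finger_force: 0.0
```

```bash
python3 - <<'E'
from h import *
s=get_state();print(s['joints'].round(3),rot(s['ee_rot']).as_matrix().round(4))
z=np.load("top0.npz");p=z['p'];W=np.load("W.npy");g=p.sum(-1)
m=(W[...,2]>.058)&(W[...,2]<.08);m[:,:110]=0;m[:,165:]=0;m[:185]=0;m[240:]=0
print(g[203:226,120:148])
E
```

```text
[1.14  0.241 0.004 1.335 0.    1.391] [[-9.687e-01  2.484e-01 -5.000e-04]
 [ 2.484e-01  9.687e-01 -1.100e-03]
 [ 2.000e-04 -1.200e-03 -1.000e+00]]
[[367 377 331 265 224 211 235 273 276 255 219 188 153 118  92  92  81  93
   81  84  88  75  73  94 104 139 158 150]
 [373 368 320 247 226 220 243 278 292 284 280 254 233 206 185 170 122  97
   91  97  90  72  63  82  93 115 143 135]
 [369 337 286 231 226 238 262 289 297 303 292 291 288 277 263 240 221 201
  166 125 105 102  83  73  60  75 121 148]
 [364 332 264 226 217 221 264 301 303 311 300 298 292 302 298 286 293 277
  257 224 214 187 148 112  78  75  85 112]
 [365 330 261 224 222 230 271 304 290 311 297 293 285 297 301 288 299 296
  300 290 280 265 251 187 139 100  75 100]
 [360 315 252 228 196 238 281 304 301 305 304 288 264 259 286 286 300 301
  298 301 297 289 288 237 158 133 110  65]
 [342 296 239 221 190 245 299 308 302 306 294 263 229 214 229 258 278 303
  303 306 301 302 281 233 154 130 116  97]
 [346 285 221 204 202 257 301 305 307 301 284 239 177 144 157 198 255 298
  302 308 297 297 269 196 143 145 110  91]
 [341 270 228 194
[... 1038 characters left out ...]
216 219 215 241 229 245 253 261 289 283 300 299 296 294 293 303 302 300
  294 250 182 156 135 102  80  70  81  70]
 [221 228 219 214 195 166 171 192 231 249 254 269 296 293 293 296 302 305
  284 232 168 144 129  83  82  90  78 106]
 [213 211 226 214 203 164 135 124 139 143 177 189 214 246 262 283 288 297
  278 217 151 138 118  98  75  80  97 135]
 [208 224 221 224 226 211 173 138 129 116 132 139 135 153 192 226 244 256
  240 199 154 130 114  88  65  95 135 173]
 [218 223 211 218 222 220 215 185 139 137 111 114 115 118 138 131 155 158
  159 163 140 134 113 113 121 147 195 212]
 [213 233 219 225 220 219 216 204 180 138 134 128 110 124 118 130 117 132
  125 106 138 120 121 142 188 202 223 217]]
```

Emit:
arm_command --rows '[[[-0.0276,-0.0456,0.0055],0],[[-0.0276,-0.0456,0.0055],0],[[-0.0276,-0.0456,0.0055],0],[[-0.0276,-0.0456,0.0055],0],[[-0.0276,-0.0456,0.0055],0],[[-0.0276,-0.0456,0.0055],0],[[-0.0276,-0.0456,0.0055],0],[[-0.0276,-0.0456,0.0055],0],[[-0.0276,-0.0456,0.0055],0],[[-0.0276,-0.0456,0.0055],0],[[-0.0276,-0.0456,0.0055],0],[[-0.0276,-0.0456,0.0055],0],[[-0.0276,-0.0456,0.0055],0],[[-0.0276,-0.0456,0.0055],0],[[-0.0276,-0.0456,0.0055],0],[[-0.0276,-0.0456,0.0055],0],[[-0.0276,-0.0456,0.0055],0],[[-0.0276,-0.0456,0.0055],0],[[-0.0276,-0.0456,0.0055],0],[[-0.0276,-0.0456,0.0055],0]]'

```text
t: 2.4
eef_pos: [0.4401, -0.3126, 0.1733]
ee_rot: [-0.0, 0.126, 0.992, 0.0]
force: [-0.2, -0.0, 1.0]
width: 0.0854
finger_force: 0.0
```

Emit:
arm_command --rows '[[[0,0,0],-0.9],[[0,0,0],-0.9],[[0,0,0],-0.9],[[0,0,0],-0.9],[[0,0,0],-0.87],[[0,0,0],0],[[0,0,0],0]]' --fingers 0.2

```text
t: 3.1
eef_pos: [0.44, -0.3109, 0.1736]
ee_rot: [-0.0, -0.097, 0.995, 0.0]
force: [-0.6, -0.1, 0.3]
width: 0.0512
finger_force: 0.0
```

```bash
cat >> h.py <<'E'
def go(x,y,z,yaw=None):
    s=get_state();M=rot(s['ee_rot']).as_matrix();e=s['eef_pos']
    yw=np.degrees(np.arctan2(M[1,0],M[0,0]))
    d=M.T@(np.array([x,y,z])-e)
    print("pos",e.round(4),"yaw",yw.round(2),"total units",(d/.75).round(4),"mm",(d*1000).round(1))
    if yaw is not None: print("twist units",round(-((yaw-yw+180)%360-180)*np.pi/18,3))
    print("F",s['force'].round(1),"w",round(s['width'],4),"M zcol",M[:,2].round(4))
E
python3 - <<'E'
from h import *
z=np.load("top0.npz");g=z['p'].sum(-1).astype(float);W=np.load("W.npy")
c=calibration("top");f=192/np.tan(np.radians(c['vertical_fov'])/2)
u0,v0=129,207
w=np.clip(290-g[v0:v0+12,u0:u0+8],0,None);w[w<20]=0
v,u=np.mgrid[v0:v0+12,u0:u0+8]
D=np.stack([(u-c['cx'])/f,-(v-c['cy'])/f,-np.ones_like(u)],-1).reshape(-1,3)
D=rot(c['orientation']).apply(D);P=c['eye']+D*((.068-c['eye'][2])/D[:,2])[:,None];P=P[:,:2];w=w.ravel()
m=(P*w[:,None]).sum(0)/w.sum();C=((P-m).T*w)@(P-m)/w.sum();l,V=np.linalg.eigh(C)
print("slot",m,np.degrees(np.arctan2(V[1,1],V[0,1])),np.sqrt(l*12))
go(.4396,-.3111,.079,191.2)
E
```

```text
slot [0.49524811 0.30638454] 163.9338966607037 [0.01195095 0.02356387]
pos [ 0.44   -0.3109  0.1736] yaw -168.92 total units [ 0.0005 -0.0002  0.1261] mm [ 0.4 -0.1 94.6]
twist units -0.021
F [-0.6 -0.1  0.3] w 0.0512 M zcol [-4.e-04  3.e-04 -1.e+00]
```

Emit:
arm_command --rows '[[[0,0,0.03],0],[[0,0,0.03],0],[[0,0,0.03],0],[[0,0,0.02],0],[[0,0,0.016],0],[[0,0,0],0],[[0,0,0],0]]'

```text
t: 3.8
eef_pos: [0.4403, -0.3111, 0.0796]
ee_rot: [0.0, -0.098, 0.995, -0.0]
force: [1.0, 0.3, 0.4]
width: 0.0514
finger_force: 0.0
```

Emit:
arm_command --rows '[[[0,0,0],0],[[0,0,0],0],[[0,0,0],0],[[0,0,0],0],[[0,0,0],0],[[0,0,0],0],[[0,0,0],0]]' --fingers -1 --squeeze 60

```text
t: 4.5
eef_pos: [0.4406, -0.3114, 0.0802]
ee_rot: [0.001, -0.098, 0.995, -0.001]
force: [0.1, 0.4, 5.8]
width: 0.0091
finger_force: 59.7
```

```bash
python3 - <<'E'
from h import *
go(.44,-.311,.2)
z=np.load("top0.npz");p=z['p'];g=p.sum(-1)
m=np.zeros(g.shape,np.uint8);m[203:226,120:148]=(g[203:226,120:148]>245)
W=np.load("W.npy");m&=((W[...,2]>.05)).astype(np.uint8)
m=cv2.morphologyEx(m,cv2.MORPH_OPEN,np.ones((3,3)))
c=calibration("top");f=192/np.tan(np.radians(c['vertical_fov'])/2)
v,u=np.nonzero(m)
D=rot(c['orientation']).apply(np.stack([(u-c['cx'])/f,-(v-c['cy'])/f,-np.ones(len(u))],-1));P=c['eye']+D*((.068-c['eye'][2])/D[:,2])[:,None]
print(cv2.minAreaRect((P[:,:2]*1000).astype(np.float32)))
E
```

```text
pos [ 0.4406 -0.3114  0.0802] yaw -168.76 total units [ 0.0005  0.0004 -0.1598] mm [   0.3    0.3 -119.8]
F [0.1 0.4 5.8] w 0.0091 M zcol [ 1.3e-03 -9.0e-04 -1.0e+00]
((495.22064208984375, 305.2239074707031), (43.19842529296875, 44.903751373291016), 72.77105712890625)
```

Emit:
arm_command --rows '[[[0,0,-0.015],0],[[0,0,-0.03],0],[[0,0,-0.04],0],[[0,0,-0.04],0],[[0,0,-0.03],0],[[0,0,0],0.9],[[0,0,0],0.9],[[0,0,0],0.9],[[0,0,0],0.9],[[0,0,0],0.9],[[0,0,0],0.4],[[0,0,0],0]]'

```text
t: 5.7
eef_pos: [0.4398, -0.3108, 0.1956]
ee_rot: [-0.0, 0.146, 0.989, 0.0]
force: [-0.7, 0.2, -1.3]
width: 0.0091
finger_force: 59.1
```

```bash
python3 - <<'E'
from h import *
go(.496,.305,.19,163.3)
E
```

```text
pos [ 0.4398 -0.3108  0.1956] yaw 163.17 total units [0.166  0.8077 0.0078] mm [124.5 605.7   5.8]
twist units -0.022
F [-0.7  0.2 -1.3] w 0.0091 M zcol [-6.e-04  4.e-04 -1.e+00]
```

Emit:
arm_command --rows '[[[0.0092,0.0449,0.0004],0],[[0.0092,0.0449,0.0004],0],[[0.0092,0.0449,0.0004],0],[[0.0092,0.0449,0.0004],0],[[0.0092,0.0449,0.0004],0],[[0.0092,0.0449,0.0004],0],[[0.0092,0.0449,0.0004],0],[[0.0092,0.0449,0.0004],0],[[0.0092,0.0449,0.0004],0],[[0.0092,0.0449,0.0004],0],[[0.0092,0.0449,0.0004],0],[[0.0092,0.0449,0.0004],0],[[0.0092,0.0449,0.0004],0],[[0.0092,0.0449,0.0004],0],[[0.0092,0.0449,0.0004],0],[[0.0092,0.0449,0.0004],0],[[0.0092,0.0449,0.0004],0],[[0.0092,0.0449,0.0004],0],[[0,0,0],0],[[0,0,0],0]]'

```text
t: 7.7
eef_pos: [0.4963, 0.3055, 0.1898]
ee_rot: [-0.0, 0.145, 0.989, -0.001]
force: [-0.5, -0.9, -1.1]
width: 0.0091
finger_force: 59.2
```

```bash
python3 - <<'E'
from h import *
go(.496,.305,.145,163.3)
p,d=snapshot("side")
cv2.imwrite("pics/s1.png",cv2.cvtColor(cv2.resize(p[60:180,170:320],None,fx=4,fy=4,interpolation=cv2.INTER_CUBIC),cv2.COLOR_RGB2BGR))
E
```

```text
pos [0.4963 0.3055 0.1898] yaw 163.3 total units [ 0.0001 -0.0007  0.0597] mm [ 0.1 -0.5 44.8]
twist units -0.001
F [-0.5 -0.9 -1.1] w 0.0091 M zcol [-8.0e-04 -1.1e-03 -1.0e+00]
```

View pics/s1.png

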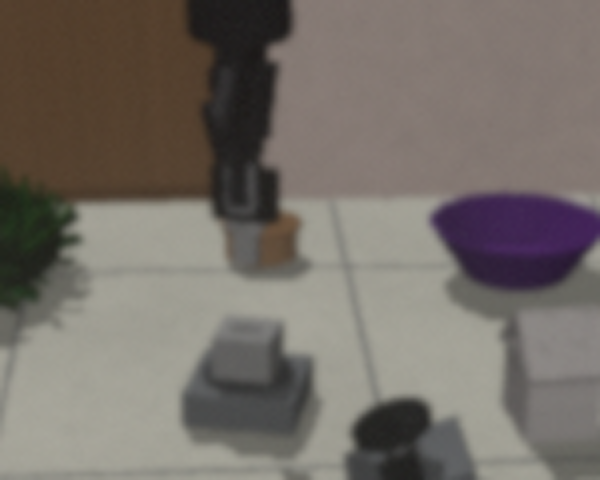

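The key hangs upright with its blade at crop (245,245), directly above the turret at (248,345). I'll descend now.

Emit:
arm_command --rows '[[[0,-0.0007,0.02],0],[[0,0,0.02],0],[[0,0,0.015],0],[[0,0,0.007],0],[[0,0,0.003],0],[[0,0,0.003],0],[[0,0,0.003],0],[[0,0,0.003],0],[[0,0,0],0]]'

```text
t: 8.65
eef_pos: [0.4965, 0.3046, 0.1346]
ee_rot: [-0.0, 0.146, 0.989, -0.0]
force: [0.2, 0.7, -0.5]
width: 0.0094
finger_force: 59.2
```

```bash
python3 - <<'E'
from h import *
go(.496,.305,.108,163.3)
E
```

```text
pos [0.4965 0.3046 0.1346] yaw 163.17 total units [0.0008 0.0003 0.0354] mm [ 0.6  0.2 26.6]
twist units -0.022
F [ 0.2  0.7 -0.5] w 0.0094 M zcol [-1.e-04 -1.e-04 -1.e+00]
```

Emit:
arm_command --rows '[[[0,0,0.002],0],[[0,0,0.002],0],[[0,0,0.002],0],[[0,0,0.002],0],[[0,0,0],0]]'

```text
t: 9.15
eef_pos: [0.4964, 0.3045, 0.1283]
ee_rot: [-0.0, 0.146, 0.989, -0.0]
force: [-0.4, 0.9, -0.3]
width: 0.0093
finger_force: 59.2
```

Emit:
arm_command --rows '[[[0,0,0.003],0],[[0,0,0.003],0],[[0,0,0.003],0],[[0,0,0.003],0],[[0,0,0.003],0],[[0,0,0.003],0],[[0,0,0.003],0],[[0,0,0],0]]'

```text
t: 9.95
eef_pos: [0.4964, 0.3045, 0.1124]
ee_rot: [-0.0, 0.146, 0.989, -0.0]
force: [-0.6, -0.7, -1.6]
width: 0.0091
finger_force: 59.2
```

Emit:
arm_command --rows '[[[0,0,0.002],0],[[0,0,0.002],0],[[0,0,0.0015],0],[[0,0,0.001],0],[[0,0,0],0]]'

```text
t: 10.45
eef_pos: [0.4966, 0.3046, 0.1082]
ee_rot: [0.0, 0.146, 0.989, 0.0]
force: [-0.4, -0.2, 0.9]
width: 0.0096
finger_force: 59.5
```

Emit:
arm_command --rows '[[[0,0,0.001],0],[[0,0,0.001],0],[[0,0,0.001],0],[[0,0,0],0]]'

```text
t: 10.85
eef_pos: [0.4966, 0.3046, 0.1081]
ee_rot: [0.001, 0.146, 0.989, 0.0]
force: [-4.0, -3.0, 12.1]
width: 0.0094
finger_force: 61.3
```

Key seated: the shoulder made contact at z 0.108. I'll turn it next.

Emit:
arm_command --rows '[[[0,0,-0.002],0.3],[[0,0,0],0.7],[[0,0,0],0.7],[[0,0,0],0.7],[[0,0,0],0.7],[[0,0,0],0.7],[[0,0,0],0.7],[[0,0,0],0.7],[[0,0,0],0.7],[[0,0,0],0.7],[[0,0,0],0.7],[[0,0,0],0.7],[[0,0,0],0.7],[[0,0,0],0.7],[[0,0,0],0.7],[[0,0,0],0]]'

```text
t: 12.45
eef_pos: [0.4968, 0.3048, 0.1082]
ee_rot: [0.0, 0.607, 0.795, 0.001]
force: [-2.0, -1.5, 5.5]
width: 0.0092
finger_force: 60.2
```

```bash
python3 - <<'E'
from h import *
go(.4966,.3046,.108,-82); print(get_state()['torque'])
E
```

```text
pos [0.4968 0.3048 0.1082] yaw 105.3 total units [-0.0002 -0.0003  0.0002] mm [-0.1 -0.2  0.2]
twist units -30.141
F [-2.  -1.5  5.5] w 0.0092 M zcol [ 8.e-04  6.e-04 -1.e+00]
[-0.17168449  0.38647524  0.02231815]
```

Emit:
arm_command --rows '[[[0,0,0],0.4],[[0,0,0],0.4],[[0,0,0],0.4],[[0,0,0],0.3],[[0,0,0],0]]'

```text
t: 12.95
eef_pos: [0.4968, 0.3048, 0.1082]
ee_rot: [0.0, 0.664, 0.748, 0.001]
force: [-1.7, -1.0, 5.5]
width: 0.009
finger_force: 60.2
```

```bash
python3 - <<'E'
from h import *
go(.4966,.3046,.108); print(get_state()['torque'])
E
```

```text
pos [0.4968 0.3048 0.1082] yaw 96.77 total units [-0.0002 -0.0003  0.0002] mm [-0.2 -0.2  0.2]
F [-1.7 -1.   5.5] w 0.009 M zcol [ 9.e-04  6.e-04 -1.e+00]
[-0.20163012  0.41447529  0.00882929]
```

Emit:
arm_command --rows '[[[0,0,0],0.4],[[0,0,0],0.4],[[0,0,0],0.4],[[0,0,0],0]]'

```text
t: 13.35
eef_pos: [0.4968, 0.3048, 0.1082]
ee_rot: [0.0, 0.708, 0.706, 0.001]
force: [-1.7, -1.3, 5.7]
width: 0.0088
finger_force: 60.2
```

```bash
python3 - <<'E'
from h import *
go(.4966,.3046,.108); print(get_state()['torque'])
E
```

```text
pos [0.4968 0.3048 0.1082] yaw 89.88 total units [-0.0002 -0.0003  0.0002] mm [-0.2 -0.2  0.2]
F [-1.7 -1.3  5.7] w 0.0088 M zcol [ 1.e-03  6.e-04 -1.e+00]
[-0.31730407  0.39663624 -0.02689891]
```

Emit:
arm_command --rows '[[[0,0,0],0.4],[[0,0,0],0.4],[[0,0,0],0.4],[[0,0,0],0]]'

```text
t: 13.75
eef_pos: [0.4968, 0.3049, 0.1082]
ee_rot: [0.0, 0.748, 0.664, 0.001]
force: [-2.0, -1.9, 6.2]
width: 0.0092
finger_force: 70.1
```

```bash
python3 - <<'E'
from h import *
go(.4966,.3046,.108); print(get_state()['torque'])
o=[]
for n,(a,b,k) in dict(top=(180,100,6),side=(100,190,6)).items():
    p,d=snapshot(n);o.append(cv2.resize(p[a:a+70,b:b+65],None,fx=k,fy=k,interpolation=cv2.INTER_CUBIC))
cv2.imwrite("pics/c2.png",cv2.cvtColor(np.hstack(o),cv2.COLOR_RGB2BGR))
E
```

```text
pos [0.4968 0.3049 0.1082] yaw 83.23 total units [-0.0004 -0.0002  0.0003] mm [-0.3 -0.1  0.2]
F [-2.  -1.9  6.2] w 0.0092 M zcol [ 1.2e-03  3.0e-04 -1.0e+00]
[-0.33104037  0.32300798  1.21029848]
```

View pics/c2.png

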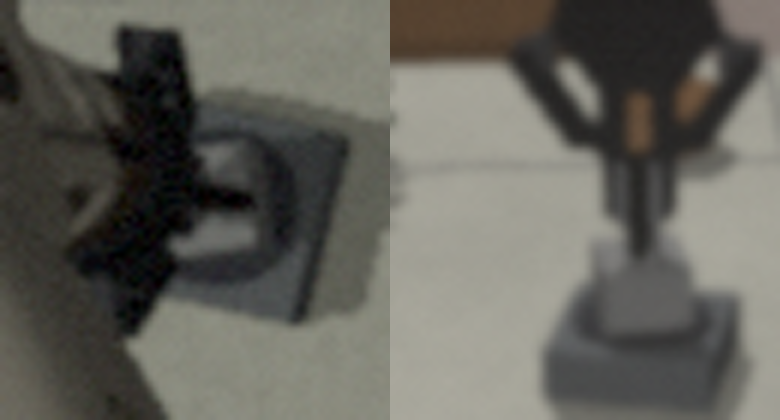

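Emit:
arm_command --rows '[[[0,0,0],0.3],[[0,0,0],0]]'

```text
t: 14.05
eef_pos: [0.4968, 0.3049, 0.1083]
ee_rot: [0.0, 0.757, 0.653, 0.001]
force: [-1.7, -1.6, 5.2]
width: 0.0092
finger_force: 80.2
```

```bash
python3 - <<'E'
from h import *
go(.4966,.3046,.108); print(get_state()['torque'])
E
```

```text
pos [0.4968 0.3049 0.1083] yaw 81.58 total units [-0.0005 -0.0002  0.0003] mm [-0.4 -0.1  0.3]
F [-1.7 -1.6  5.2] w 0.0092 M zcol [ 1.4e-03  2.0e-04 -1.0e+00]
[-0.35026068  0.27200683  1.56572634]
```

Emit:
arm_command --rows '[[[0,0,0],-0.2],[[0,0,0],-0.2],[[0,0,0],0]]'

```text
t: 14.35
eef_pos: [0.4968, 0.3049, 0.1082]
ee_rot: [0.0, 0.744, 0.668, 0.001]
force: [-1.8, -2.5, 5.4]
width: 0.009
finger_force: 66.2
```

Emit:
arm_command --rows '[[[0,0,0],0],[[0,0,0],0],[[0,0,0],0],[[0,0,0],0],[[0,0,0],0],[[0,0,-0.01],0],[[0,0,-0.02],0],[[0,0,-0.04],0],[[0,0,-0.04],0],[[0,0,-0.04],0],[[0,0,0],0]]' --fingers 0

```text
t: 15.45
eef_pos: [0.499, 0.306, 0.2257]
ee_rot: [0.001, 0.746, 0.666, 0.005]
force: [-0.4, 0.3, -0.4]
width: 0.0426
finger_force: 0.0
```

```bash
python3 - <<'E'
from h import *
go(.42,.305,.25,90)
p,d=snapshot("top"); W=cloud("top",d)
E
```

```text
pos [0.499  0.306  0.2257] yaw 83.53 total units [-0.013  -0.1042 -0.0334] mm [ -9.8 -78.2 -25. ]
twist units -1.13
F [-0.4  0.3 -0.4] w 0.0426 M zcol [ 0.0088  0.0053 -0.9999]
```

Emit:
arm_command --rows '[[[0,0,0],-0.99],[[0,0,0],-0.99],[[0,0,0],-0.99],[[0,0,0],-0.99],[[0,0,0],-0.99],[[0,0,0],-0.99],[[0,0,0],-0.99],[[0,0,0],-0.99],[[0,0,0],-0.99],[[0,0,0],-0.99],[[0,0,0],-0.99],[[0,0,0],-0.99],[[0,0,0],-0.99],[[0,0,0],-0.99],[[0,0,0],-0.99],[[0,0,0],-0.99],[[0,0,0],-0.99],[[0,0,0],0]]' --fingers -1 --squeeze 30

```text
t: 17.3
eef_pos: [0.496, 0.3042, 0.2185]
ee_rot: [-0.001, 0.0, 1.0, -0.001]
force: [0.3, -0.2, 0.6]
width: -0.0003
finger_force: 0.0
```

```bash
python3 - <<'E'
from h import *
go(.5757,.0934,.16,180)
W=np.load("W.npy");z=np.load("top0.npz");p=z['p']
for u,v in((212,177),(249,178),(287,177)):
    m=np.zeros(p.shape[:2],bool);m[v-14:v+14,u-14:u+14]=1;m&=(W[...,2]>.075)&(p.sum(-1)<120)
    Q=W[m];A=np.c_[Q[:,0]-.59,Q[:,1],np.ones(len(Q))];k=np.linalg.lstsq(A,Q[:,2],rcond=None)[0];print("slope",k.round(3))
E
```

```text
pos [0.496  0.3042 0.2185] yaw 179.94 total units [-0.1067 -0.2809  0.0782] mm [ -80.  -210.7   58.6]
twist units -0.01
F [ 0.3 -0.2  0.6] w -0.0003 M zcol [-0.0021 -0.0013 -1.    ]
slope [-3.353 -1.959  0.259]
slope [-5.32  -0.038  0.055]
slope [-3.005  1.213  0.2  ]
```

Emit:
arm_command --rows '[[[-0.0133,-0.0351,0.003],0],[[-0.0133,-0.0351,0.003],0],[[-0.0133,-0.0351,0.003],0],[[-0.0133,-0.0351,0.003],0],[[-0.0133,-0.0351,0.005],0],[[-0.0133,-0.0351,0.007],0],[[-0.0133,-0.0351,0.02],0],[[-0.0133,-0.0351,0.025],0],[[0,0,0],0],[[0,0,0],0]]'

```text
t: 18.3
eef_pos: [0.5755, 0.0934, 0.1669]
ee_rot: [-0.001, 0.002, 1.0, 0.0]
force: [0.5, 0.7, 1.0]
width: 0.0
finger_force: 0.0
```

```bash
python3 - <<'E'
from h import *
go(.5757,.0934,.13,180)
W=np.load("W.npy");z=np.load("top0.npz");p=z['p']
for u,v in((212,177),(249,178),(287,177)):
    m=np.zeros(p.shape[:2],bool);m[v-14:v+14,u-14:u+14]=1;m&=(W[...,2]>.075)&(W[...,2]<.12)&(p.sum(-1)<120)
    Q=W[m];A=np.c_[Q[:,0]-.59,Q[:,1],np.ones(len(Q))];k=np.linalg.lstsq(A,Q[:,2],rcond=None)[0];print("slope",k.round(3))
p,d=snapshot("top");W=cloud("top",d)
m=np.zeros(d.shape,bool);m[185:245,105:165]=1;m&=(W[...,2]<.2)&(d>0)
print("grip",rect(W,m&(W[...,2]>.09))); print("turret",rect(W,m&(W[...,2]>.058)&(W[...,2]<.074)))
cv2.imwrite("pics/c3.png",cv2.cvtColor(cv2.resize(p[180:245,100:170],None,fx=6,fy=6,interpolation=cv2.INTER_CUBIC),cv2.COLOR_RGB2BGR))
E
```

```text
pos [0.5755 0.0934 0.1669] yaw 179.79 total units [-0.0004  0.      0.0492] mm [-0.3  0.  36.9]
twist units -0.037
F [0.5 0.7 1. ] w 0.0 M zcol [-2.7e-03  1.0e-04 -1.0e+00]
slope [ 0.332 -0.004  0.097]
slope [ 0.188 -0.002  0.101]
slope [ 0.367 -0.019  0.096]
grip (array([493.6, 302.7]), array([ 8.7, 51.3]), 0.5, np.int64(87), 'medz', 115.0)
turret (array([494.2, 304.2]), array([46.5, 46.9]), 8.4, np.int64(227), 'medz', 68.5)
```

View pics/c3.png

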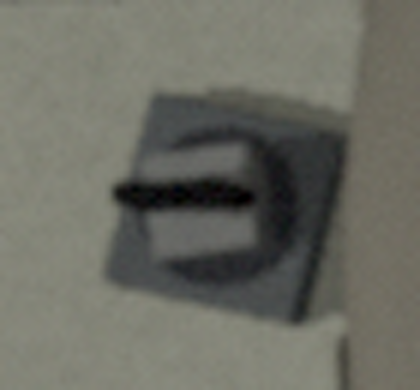

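The key stands home in the turret at crop (190,195), with its grip top at z 0.115. The turret is at -81.6°, which matches its stop. Next is the round key.

Emit:
arm_command --rows '[[[0,0,0.02],0],[[0,0,0.02],0],[[0,0,0.01],0],[[0,0,0.003],0],[[0,0,0],0],[[-0.0005,0,0.00125],0],[[-0.0005,0,0.00125],0],[[-0.0005,0,0.00125],0],[[0,0,0],0]]'

```text
t: 19.25
eef_pos: [0.5775, 0.0939, 0.1256]
ee_rot: [0.0, 0.0, 1.0, 0.0]
force: [-1.2, 0.9, 0.0]
width: -0.0001
finger_force: 0.0
```

Emit:
arm_command --rows '[[[-0.0005,0,0.00125],0],[[-0.0005,0,0.00125],0],[[-0.0005,0,0.00125],0],[[-0.0005,0,0.00125],0],[[0,0,0],0]]'

```text
t: 19.75
eef_pos: [0.5788, 0.0939, 0.1215]
ee_rot: [-0.0, 0.0, 1.0, -0.0]
force: [-0.6, -0.3, 0.4]
width: 0.0003
finger_force: 0.0
```

Emit:
arm_command --rows '[[[-0.0005,0,0.00125],0],[[-0.0005,0,0.00125],0],[[-0.0005,0,0.00125],0],[[0,0,0],0]]'

```text
t: 20.15
eef_pos: [0.58, 0.094, 0.1191]
ee_rot: [0.0, 0.0, 1.0, 0.0]
force: [-1.5, 0.4, 2.6]
width: -0.0002
finger_force: 1.5
```

Emit:
arm_command --rows '[[[-0.0005,0,0.00125],0],[[-0.0005,0,0.00125],0],[[-0.0005,0,0.00125],0],[[-0.0005,0,0.00125],0],[[-0.0005,0,0.00125],0],[[-0.0005,0,0.00125],0],[[-0.0005,0,0.00125],0],[[-0.0005,0,0.00125],0],[[0,0,0],0]]'

```text
t: 21.05
eef_pos: [0.5828, 0.094, 0.1116]
ee_rot: [-0.0, 0.0, 1.0, 0.0]
force: [-3.0, -0.4, 6.7]
width: -0.0001
finger_force: 3.7
```

Emit:
arm_command --rows '[[[-0.0005,0,0.00125],0],[[-0.0005,0,0.00125],0],[[-0.0005,0,0.00125],0],[[-0.0003,0,0.0008],0],[[0,0,0],0]]'

```text
t: 21.55
eef_pos: [0.5839, 0.094, 0.1085]
ee_rot: [-0.0, 0.0, 1.0, 0.0]
force: [-5.5, -0.5, 7.9]
width: -0.0002
finger_force: 4.7
```

Emit:
arm_command --rows '[[[-0.0003,0,0.001],0],[[-0.0003,0,0.001],0],[[0,0,0],0]]'

```text
t: 21.85
eef_pos: [0.5843, 0.0939, 0.1075]
ee_rot: [-0.0, 0.0, 1.0, 0.0]
force: [-6.1, -0.9, 10.6]
width: -0.0001
finger_force: 5.9
```

Emit:
arm_command --rows '[[[0,0,0.0012],0],[[0,0,0],0],[[0,0,0],0]]'

```text
t: 22.15
eef_pos: [0.5845, 0.094, 0.1071]
ee_rot: [0.0, 0.0, 1.0, 0.0]
force: [-5.3, -0.6, 12.6]
width: -0.0001
finger_force: 6.8
```

Emit:
arm_command --rows '[[[0,0,0.0012],0],[[0,0,0],0],[[0,0,0],0],[[0,0,0],0]]'

```text
t: 22.55
eef_pos: [0.5846, 0.094, 0.1066]
ee_rot: [0.0, 0.0, 1.0, 0.0]
force: [-6.6, -0.8, 14.1]
width: -0.0003
finger_force: 7.8
```

Emit:
arm_command --rows '[[[0.0015,0,-0.004],0],[[0.0025,0,-0.007],0],[[0.005,0,-0.0125],0],[[0.003,0,-0.02],0],[[0,0,-0.025],0],[[0,0,-0.01],0],[[0,-0.0434,0],0],[[0,-0.0434,0],0],[[0,-0.0434,0],0],[[0,-0.0434,0],0],[[0,-0.0434,0],0],[[0,-0.0434,0],0],[[0,0,0],0],[[0,0,0],0]]'

```text
t: 23.95
eef_pos: [0.5754, -0.102, 0.1628]
ee_rot: [-0.0, 0.001, 1.0, 0.0]
force: [0.5, 0.6, 0.4]
width: -0.0001
finger_force: 0.0
```

```bash
python3 - <<'E'
from h import *
go(.5755,-.1015,.125,180)
E
```

```text
pos [ 0.5754 -0.102   0.1628] yaw 179.85 total units [-0.0002  0.0006  0.0505] mm [-0.1  0.5 37.8]
twist units -0.026
F [0.5 0.6 0.4] w -0.0001 M zcol [-8.e-04  6.e-04 -1.e+00]
```

Emit:
arm_command --rows '[[[0,0.0006,0.02],0],[[0,0,0.018],0],[[0,0,0.008],0],[[0,0,0.0035],0],[[0,0,0],0],[[-0.0005,0,0.00125],0],[[-0.0005,0,0.00125],0],[[-0.0005,0,0.00125],0],[[0,0,0],0]]'

```text
t: 24.85
eef_pos: [0.5769, -0.101, 0.1238]
ee_rot: [0.0, 0.0, 1.0, -0.0]
force: [-0.1, -0.4, -1.3]
width: -0.0001
finger_force: 0.0
```

Emit:
arm_command --rows '[[[-0.0005,0,0.00125],0],[[-0.0005,0,0.00125],0],[[-0.0005,0,0.00125],0],[[0,0,0],0]]'

```text
t: 25.25
eef_pos: [0.5779, -0.1009, 0.1208]
ee_rot: [-0.0, 0.0, 1.0, -0.0]
force: [-1.4, 0.0, 0.2]
width: 0.0001
finger_force: 0.2
```

Emit:
arm_command --rows '[[[-0.0005,0,0.00125],0],[[-0.0005,0,0.00125],0],[[-0.0005,0,0.00125],0],[[0,0,0],0]]'

```text
t: 25.65
eef_pos: [0.5789, -0.1009, 0.1181]
ee_rot: [-0.0, 0.0, 1.0, -0.0]
force: [-2.2, 0.0, 4.6]
width: 0.0
finger_force: 2.1
```

Emit:
arm_command --rows '[[[-0.0005,0,0.00125],0],[[-0.0005,0,0.00125],0],[[-0.0005,0,0.00125],0],[[-0.0005,0,0.00125],0],[[-0.0005,0,0.00125],0],[[-0.0005,0,0.00125],0],[[-0.0005,0,0.00125],0],[[-0.0005,0,0.00125],0],[[0,0,0],0]]'

```text
t: 26.55
eef_pos: [0.5816, -0.1009, 0.1109]
ee_rot: [-0.0, 0.0, 1.0, -0.0]
force: [-4.2, 0.4, 7.7]
width: 0.0002
finger_force: 4.3
```

Emit:
arm_command --rows '[[[-0.0004,0,0.00125],0],[[-0.0004,0,0.00125],0],[[0,0,0],0]]'

```text
t: 26.85
eef_pos: [0.5823, -0.101, 0.1092]
ee_rot: [-0.0, 0.0, 1.0, -0.0]
force: [-4.8, -0.6, 8.0]
width: -0.0002
finger_force: 4.8
```

Emit:
arm_command --rows '[[[-0.0003,0,0.0012],0],[[0,0,0.0012],0],[[0,0,0],0]]'

```text
t: 27.15
eef_pos: [0.5826, -0.101, 0.1082]
ee_rot: [0.0, 0.0, 1.0, -0.0]
force: [-6.1, 1.3, 12.9]
width: -0.0
finger_force: 6.9
```

Emit:
arm_command --rows '[[[0,0,0.0012],0],[[0,0,0],0],[[0,0,0],0]]'

```text
t: 27.45
eef_pos: [0.5827, -0.101, 0.1079]
ee_rot: [0.0, 0.0, 1.0, -0.0]
force: [-6.6, -0.3, 14.1]
width: -0.0002
finger_force: 7.8
```

Emit:
arm_command --rows '[[[0,0,0],0],[[0,0,0],0],[[0.0015,0,-0.004],0],[[0.0025,0,-0.007],0],[[0.005,0,-0.0125],0],[[0.007,0,-0.02],0],[[0,0,-0.025],0],[[0,0,-0.01],0],[[0,0.0325,0],0],[[0,0.0325,0],0],[[0,0.0325,0],0],[[0,0.0325,0],0],[[0,0,0],0],[[0,0,0],0]]'

```text
t: 28.85
eef_pos: [0.5708, -0.0031, 0.1646]
ee_rot: [-0.0, -0.0, 1.0, -0.0]
force: [0.9, -0.3, -0.4]
width: -0.0002
finger_force: 0.0
```

```bash
python3 - <<'E'
from h import *
go(.571,-.0035,.129,180)
E
```

```text
pos [ 0.5708 -0.0031  0.1646] yaw -179.98 total units [-0.0003 -0.0005  0.0475] mm [-0.2 -0.4 35.6]
twist units 0.004
F [ 0.9 -0.3 -0.4] w -0.0002 M zcol [-3.e-04 -4.e-04 -1.e+00]
```

Emit:
arm_command --rows '[[[0,0,0.02],0],[[0,0,0.016],0],[[0,0,0.008],0],[[0,0,0.0035],0],[[0,0,0],0],[[-0.0005,0,0.00125],0],[[-0.0005,0,0.00125],0],[[-0.0005,0,0.00125],0],[[0,0,0],0]]'

```text
t: 29.75
eef_pos: [0.5721, -0.0034, 0.1265]
ee_rot: [0.0, 0.0, 1.0, -0.0]
force: [-0.1, 0.3, 0.5]
width: 0.0001
finger_force: 0.0
```

Emit:
arm_command --rows '[[[-0.0005,0,0.00125],0],[[-0.0005,0,0.00125],0],[[-0.0005,0,0.00125],0],[[0,0,0],0]]'

```text
t: 30.15
eef_pos: [0.5732, -0.0034, 0.1234]
ee_rot: [-0.0, 0.0, 1.0, -0.0]
force: [-0.3, -0.3, -0.1]
width: 0.0002
finger_force: 0.0
```

Emit:
arm_command --rows '[[[-0.0005,0,0.00125],0],[[-0.0005,0,0.00125],0],[[0,0,0],0]]'

```text
t: 30.45
eef_pos: [0.5738, -0.0034, 0.1219]
ee_rot: [-0.0, 0.0, 1.0, 0.0]
force: [-1.9, 0.2, 3.5]
width: -0.0002
finger_force: 1.8
```

Emit:
arm_command --rows '[[[-0.0005,0,0.00125],0],[[-0.0005,0,0.00125],0],[[-0.0005,0,0.00125],0],[[-0.0005,0,0.00125],0],[[-0.0005,0,0.00125],0],[[-0.0005,0,0.00125],0],[[-0.0005,0,0.00125],0],[[-0.0005,0,0.00125],0],[[-0.0005,0,0.00125],0],[[0,0,0],0]]'

```text
t: 31.45
eef_pos: [0.5769, -0.0034, 0.1136]
ee_rot: [-0.0, 0.0, 1.0, 0.0]
force: [-5.3, 0.3, 7.4]
width: 0.0001
finger_force: 4.3
```

Emit:
arm_command --rows '[[[-0.0004,0,0.00125],0],[[-0.0004,0,0.00125],0],[[0,0,0],0]]'

```text
t: 31.75
eef_pos: [0.5775, -0.0034, 0.1119]
ee_rot: [-0.0, 0.0, 1.0, 0.0]
force: [-4.8, 0.4, 8.3]
width: 0.0001
finger_force: 4.8
```

Emit:
arm_command --rows '[[[-0.0003,0,0.0012],0],[[0,0,0.0012],0],[[0,0,0],0]]'

```text
t: 32.05
eef_pos: [0.5779, -0.0034, 0.1109]
ee_rot: [0.0, 0.0, 1.0, -0.0]
force: [-5.4, -0.1, 13.1]
width: -0.0003
finger_force: 6.8
```

Emit:
arm_command --rows '[[[0,0,0.0012],0],[[0,0,0],0],[[0,0,0],0],[[0,0,0],0],[[0,0,0],0]]'

```text
t: 32.55
eef_pos: [0.578, -0.0034, 0.1105]
ee_rot: [0.0, 0.0, 1.0, 0.0]
force: [-6.6, 0.7, 14.8]
width: -0.0001
finger_force: 7.7
```

Emit:
arm_command --rows '[[[0.0015,0,-0.004],0],[[0.0025,0,-0.007],0],[[0.005,0,-0.0125],0],[[0.003,0,-0.02],0],[[0,0,-0.03],0],[[0,0,-0.03],0],[[0,0,-0.03],0],[[0.03,0,0],0],[[0.03,0,0],0],[[0.03,0,0],0],[[0,0,0],0],[[0,0,0],0]]'

```text
t: 33.75
eef_pos: [0.502, -0.0034, 0.2089]
ee_rot: [0.001, 0.0, 1.0, -0.0]
force: [0.3, 0.3, -1.2]
width: -0.0
finger_force: 0.0
```

```bash
python3 - <<'E'
from h import *
go(.5,0,.2)
p,d=snapshot("side");cv2.imwrite("pics/end.png",cv2.cvtColor(p,cv2.COLOR_RGB2BGR))
p,d=snapshot("top");W=cloud("top",d)
m=np.zeros(d.shape,bool);m[185:245,105:165]=1;m&=(W[...,2]<.2)&(d>0)
print("grip",rect(W,m&(W[...,2]>.09))); print("turret",rect(W,m&(W[...,2]>.058)&(W[...,2]<.074)))
E
```

```text
pos [ 0.502  -0.0034  0.2089] yaw 179.96 total units [0.0027 0.0045 0.0119] mm [2.1 3.4 8.9]
F [ 0.3  0.3 -1.2] w -0.0 M zcol [ 0.0012 -0.     -1.    ]
grip (array([493.5, 302.9]), array([ 8.5, 52.2]), 0.6, np.int64(89), 'medz', 116.0)
turret (array([494.5, 304.2]), array([46.7, 46.9]), 7.9, np.int64(225), 'medz', 68.3)
```

View pics/end.png

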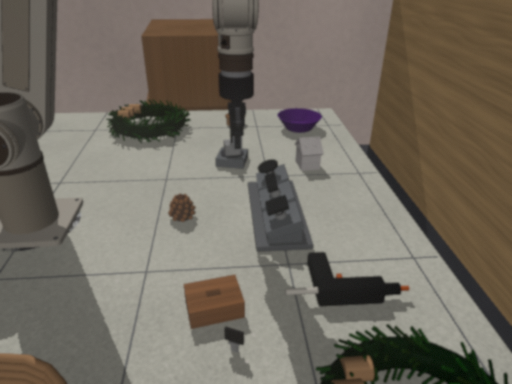

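The final view shows the key in the lock at (233,155), the caps up at (268,166) to (277,205), and the house (311,153), gun (355,290) and cone (181,207) where they started. The gripper is clear of everything.

```bash
python3 -c "
from plant import *
print(finish_job())"
```

```text
the job is handed in; nothing more can be done
None
```

The job is handed in: the switch key is fully home and turned to its stop, and the round, square and bar keys were pressed in that order at about 16 N each and released, with nothing else moved, in about 34 s.

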